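Weigh out scrap brass on the locksmith's spring scale

TASK

Carry the red parts tray to the spring scale and tip its four old cam locks into the weigh pan, then set the empty tray back upright on its black rubber mat and let go. After that add brass padlocks from the bench to the pan, only as many as it takes for the red pointer to come to rest inside the green band. Keep the steel lock case that is already in the pan there, and do not disturb the jar, the screwdriver and the box of key blanks.

Things in the scene. Friction and masses are not known exactly. Their poses are not given: they have to be found in the camera images.
- pan (a joint): how far the weigh pan has sunk on its spring, in m: 0 = empty, about 6.5 mm per 100 g of load, stop at 0.055. The pointer is inside the green band from 0.0335 to 0.0430 (about 512 to 657 g in the pan); below the green band (red band) it is overloaded. A padlock (about 125 g) sinks it about 8 mm, so the band is wider than one padlock's step
- scale: grey spring scale fixed to the bench; origin: under the pan's axis, on the bench; x away from its column, z up. Base 250 x 190 mm (x -145 to +105 mm), 28 mm high. Column at x -157 to -127 mm, 80 mm wide, 233 mm high, on the robot's side of the pan; its white face (looking to +x) carries black ticks, the green band (172 to 181.5 mm above the bench) and the red band under it
- pan_in (a point): centre of the pan's inner floor (95 mm above the bench when empty); it sinks with the pan. Round aluminium pan, floor 120 mm across inside, flaring to 202 mm inside at the rim
- pan_rim (a point): centre of the pan's mouth, 60 mm above its inner floor; rim 210 mm across outside, 155 mm above the bench when empty; sinks with the pan
- pointer (a point): middle of the red pointer bar (56 mm wide, 3 mm thick) that rides on the pan in front of the white scale face, on a thin upright strip at the pan's rim on the column side; 215 mm above the bench when the pan is empty
- green_mid (a point): middle of the green band, level with the pointer when the load is right (band 9.5 mm high)
- mat: black rubber mat, 220 (x) x 170 (y) x 3 mm, fixed, on which the tray stands; origin: centre of its underside
- tray: red parts tray, 160 (x) x 110 (y) mm, floor 4 mm thick, walls 4 mm thick and 35 mm high at both sides and the back (+x); the front (-x) is open. A black overhead handle stands on the back wall: a bar along x, 16 mm wide and 16 mm high, its centre line 85 mm above the underside, from x -35 to +80 mm; its post is at x 68 to 80 mm. 250 g empty. Origin: centre of its underside
- tray_grip (a point): place to grip the handle bar, near the loaded tray's balance point: 12 mm behind the tray's centre (+x), 85 mm above its underside; close across the tray's y
- tray_lip (a point): middle of the open front edge of the tray's floor, on its upper face
- lockcase: old flat steel lock case, 50 x 30 x 12 mm, 80 to 200 g, lying in the pan from the start; origin: centre of its underside
- camlock0: old cam lock, about 60 g: steel head disc 24 mm across and 5 mm thick, brass square body 16 x 16 x 21 mm on it; stands head down on the tray's floor at the start; origin: centre of the head's outer face
- camlock1: old cam lock, about 60 g: steel head disc 24 mm across and 5 mm thick, brass square body 16 x 16 x 21 mm on it; stands head down on the tray's floor at the start; origin: centre of the head's outer face
- camlock2: old cam lock, about 60 g: steel head disc 24 mm across and 5 mm thick, brass square body 16 x 16 x 21 mm on it; stands head down on the tray's floor at the start; origin: centre of the head's outer face
- camlock3: old cam lock, about 60 g: steel head disc 24 mm across and 5 mm thick, brass square body 16 x 16 x 21 mm on it; stands head down on the tray's floor at the start; origin: centre of the head's outer face
- padlock0: closed brass padlock lying flat, about 125 g: body 34 (x) x 40 (y) x 18 mm thick, steel shackle reaching to 42 mm on +x; origin: centre of the body's underside
- padlock1: closed brass padlock lying flat, about 125 g: body 34 (x) x 40 (y) x 18 mm thick, steel shackle reaching to 42 mm on +x; origin: centre of the body's underside
- padlock2: closed brass padlock lying flat, about 125 g: body 34 (x) x 40 (y) x 18 mm thick, steel shackle reaching to 42 mm on +x; origin: centre of the body's underside
- oiljar: bystander: yellow jar, 44 mm across, 75 mm high, upright; origin: centre of its underside
- driver: bystander: screwdriver with a red handle, 180 mm long, lying along its x
- blankbox: bystander: open blue box of brass key blanks, 80 x 100 x 35 mm; origin: centre of its underside
Not all that is in view belongs to the job. What is shaped like the lockcase but orange or pink is not meant.

How it is judged:
On the way, in this order (a step that is already met when the one before it is completed fails the run):
1. the loaded tray is tipped nose down over the pan (angle between tray's own z axis and vertical above 0.35 rad and horizontal distance between tray_lip and pan_rim below 0.13 m and z of tray_lip in the frame of pan_rim above -0.03 m).
2. all four cam locks are in the pan (horizontal distance between each of camlock0, camlock1, camlock2, camlock3 and pan_in below 0.1 m and z of camlock0 in the frame of pan_in between -0.012 and 0.075 m and z of camlock1 in the frame of pan_in between -0.012 and 0.075 m and z of camlock2 in the frame of pan_in between -0.012 and 0.075 m and z of camlock3 in the frame of pan_in between -0.012 and 0.075 m), for 0.2 s.
3. the empty tray stands upright on its mat, released (horizontal distance between tray and mat below 0.05 m and angle between tray's own z axis and vertical below 0.08 rad and height (world z) of tray below 0.012 m and contact force between tray and the fingers below 0.1 N), for 0.2 s.
At the end, for the whole second after the job is handed in: The pan rests with the pointer inside the green band (sunk 33.5 to 43.0 mm); all four cam locks and the lock case are in the pan; the tray stands upright on its mat, its centre within 50 mm of the mat's centre, at rest (all of step 2 and value of joint pan between 0.0335 and 0.043 m and horizontal distance between lockcase and pan_in below 0.1 m and z of lockcase in the frame of pan_in between -0.012 and 0.075 m and horizontal distance between tray and mat below 0.05 m and angle between tray's own z axis and vertical below 0.08 rad and height (world z) of tray below 0.012 m and linear speed of tray below 0.02 m/s); the robot touches nothing.
It fails at once if the jar, the screwdriver or the box of key blanks is moved by more than 30 mm (distance of any of oiljar, driver, blankbox from where it was at the start of the episode above 0.03 m).
It also fails if it takes over 72 s, if anything falls off the work surface, if the arm or the gripper's body presses on something with over 40 N, if the wrist force passes 120 N, or if a joint passes its speed limit or range.

ROBOT

A 6-joint arm with a two-finger parallel gripper is mounted at the origin on the work surface. World frame = base frame: x ahead of the robot, y to its left, z up, the work surface at z = 0. Lengths are in m, angles in rad, forces in N, time in s.
With the tool pointing down it reaches from about 0.3 to 0.775 m from the base axis. Payload 14.6 kg.
Tool frame: the origin (TCP) lies at the centre of the arm's flange, where the gripper is bolted on; the fingertips stand 199 mm ahead of it and the grasp point (between the pads) lies 180 mm ahead of it; z points along the fingers, y is the line along which they close (so a half turn about z gives the same grasp; the last joint's range is limited). The gripper opens to 94 mm and grips with 3 to 60 N. Pads are 16 mm wide; open, the fingers measure 119 mm over their backs; the gripper's body (75 mm by 177 mm) begins 78 mm behind the grasp point.
Start: joints at [1.039, 0.3, 1.521, -0, 1.321, -0.067], TCP at [0.247, 0.492, 0.405] pointing down, gripper open.
Joint ranges: [-3.03, 3.03], [-0.79, 2.21], [0.23, 2.52], [-1.04, 4.18], [0, 3.07], [-2.55, 2.55]. Speed limits (rad/s): [2.22, 2.22, 2.57, 3.14, 3.14, 3.14].

INTERFACE

Orientations are given as [roll, pitch, yaw] about the fixed x, y, z axes, in that order (R = Rz(yaw) Ry(pitch) Rx(roll)).
In Python, from station import ctrl gives the robot as it stands. The module is installed in compiled form; this text tells all that it offers.
- The arm moves only by the tool servo_tool, never from a script. Its argument "motion" is a list of rows, each a list of 5 numbers: the closure, from 0 (fully open) to 1 (shut), then the shift along the world's x, y, z in cm, then the turn about the world's z in degrees. A call has 1 to 20 rows; each row is the pose to reach, as a shift and turn from the pose commanded when the call began; what a row does not reach only later rows make up. A row lasts 1/8 s, in which the tool goes at most 62.5 mm and 10.7 degrees, less where a joint would pass 70% of its speed; a pose out of reach is approached as far as the arm can. A call with a gripper value outside its range is refused whole. The fingers move at their own pace and stop on an object; "squeeze" is the grip in N (left out, the last holds). Time passes only in rows, so rows that repeat a pose let the fingers close. It gives the time, the measured TCP pose, the force, the opening and the grip force at its end, in the units of the state.
- ctrl.get_obs(): the state, without advancing time (a new reading comes with each control period).
- ctrl.camera(name): name is "side" or "top"; returns a dict with "image" (480x640x3 uint8, red, green, blue), "fx", "fy", "cx", "cy" (pixels), "dist" ([k1, k2, p1, p2, k3] as OpenCV has them; the pictures are not rectified), "camera_from_world" (4x4, takes a point from world to camera coordinates). Camera axes: x right, y up, looking along -z (the intrinsics and any distortion apply to the point x, -y, -z); pixel columns grow to the right and rows downward; lengths in m; the calibration is good to about 2 mm. A picture is of the moment at which its call begins. There is no depth.
- ctrl.hand_in(): hands the job in; it is judged then, once.
The state is a dict: "time_s": time; "qpos": joint angles; "joint_vel": joint speeds; "tau": joint torques, N m; "ee_pos": TCP position; "eef_rot": TCP orientation; "force": force on the tool from outside, world axes, zero at the start; "moment": the same for the moment, N m; "grip_width": finger opening in m; "grip_force": force on a finger pad.
Only numpy, scipy, OpenCV 4.12 (cv2) and the standard library are available. Lean on these libraries where they do the work, as an engineer would, in place of code of your own. Each camera call takes 0.05 s, during which the arm holds its last target. There are 200 camera calls.

## Working session

There is one attempt and no reset: what is moved stays moved. The work goes in short steps, Python scripts to look and compute and a tool call to move; the robot and the scene stay as the last step left them, time stands still between calls to the robot, and variables do not carry over. Pictures are saved under pics/ and viewed, at most 10 in all, crops included, and the job is handed in when it is done.

Besides the shell and the picture viewer there is one more tool, called after ">>>" as a command line: name --pt "numbers of a row" for each row, then --argument value for the rest. servo_tool: Moves the arm, as the interface text tells. Its arguments: {"type":"object","properties":{"motion":{"type":"array","items":{"type":"array","items":{"type":"number"}}},"squeeze":{"type":"number"}},"required":["motion"]}

```bash
mkdir -p pics; cat > h.py <<'E'
import numpy as np, cv2, sys
from station import ctrl
def cam(n):
    c=ctrl.camera(n); return c
def K(c): return np.array([[c["fx"],0,c["cx"]],[0,c["fy"],c["cy"]],[0,0,1.]])
F=np.diag([1,-1,-1.])
def ray(c,u,v):
    p=cv2.undistortPoints(np.array([[[u,v]]],float),K(c),np.array(c["dist"],float)).ravel()
    T=np.array(c["camera_from_world"]); R=T[:3,:3];o=-R.T@T[:3,3]
    return o,R.T@(F@np.array([p[0],p[1],1]))
def at_z(c,u,v,z):
    o,d=ray(c,u,v); return o+d*(z-o[2])/d[2]
def proj(c,P):
    T=np.array(c["camera_from_world"]);P=np.atleast_2d(P)
    q=(P@T[:3,:3].T+T[:3,3])@F
    return cv2.projectPoints(q.reshape(-1,1,3),np.zeros(3),np.zeros(3),K(c),np.array(c["dist"],float))[0].reshape(-1,2)
def save(c,name,crop=None,s=1):
    im=c["image"]
    if crop: u0,v0,u1,v1=crop; im=im[v0:v1,u0:u1]
    im=cv2.resize(im,None,fx=s,fy=s,interpolation=cv2.INTER_CUBIC)
    cv2.imwrite("pics/"+name,im[:,:,::-1])
E
python3 - <<'E'
from h import *
import pickle
d={}
for n in("top","side"):
    c=cam(n); save(c,n+"0.png",None,1.25); d[n]=c
    T=np.array(c["camera_from_world"]);print(n,c["fx"],c["dist"],-T[:3,:3].T@T[:3,3],T[:3,:3])
pickle.dump(d,open("c0.pkl","wb"))
print(ctrl.get_obs())
E
```

```text
top 551.5288640151703 [0.04420421 0.         0.         0.         0.        ] [ 0.39056054 -0.06567628  1.25887828] [[-0.0199815  -0.99979905  0.00161173]
 [ 0.98947462 -0.01954402  0.14338065]
 [-0.14332034  0.00445973  0.9896663 ]]
side 445.724173514878 [-0.01367802  0.          0.          0.          0.        ] [0.22219855 0.45357076 0.74607324] [[-0.8618445  -0.50682553 -0.01876015]
 [ 0.34254893 -0.60897693  0.7154071 ]
 [-0.37401108  0.6101434   0.69845597]]
{'time_s': 0.1, 'qpos': array([ 1.03941904e+00,  3.00399916e-01,  1.52152079e+00, -1.77747938e-05,
        1.32066124e+00, -6.65944088e-02]), 'joint_vel': array([-1.38472544e-04, -1.11339967e-03, -3.38001814e-03, -1.07185974e-03,
        3.32171290e-04,  5.20000685e-06]), 'tau': array([ 9.45560205e-04, -5.32639146e+01, -3.53283513e+01,  7.09014013e-02,
        2.35521037e-02, -9.77606578e-05]), 'ee_pos': array([0.24651172, 0.49162929, 0.40415077]), 'eef_rot': array([-3.14060441e+00, -4.86534802e-05,  2.67681416e+00]), 'force': array([-0.52990197,  0.57070493,  1.21840975]), 'moment': array([ 0.0278796 , -0.04764916,  0.03771459]), 'grip_force': 0.0, 'grip_width': 0.09415575407279779}
```

View pics/top0.png

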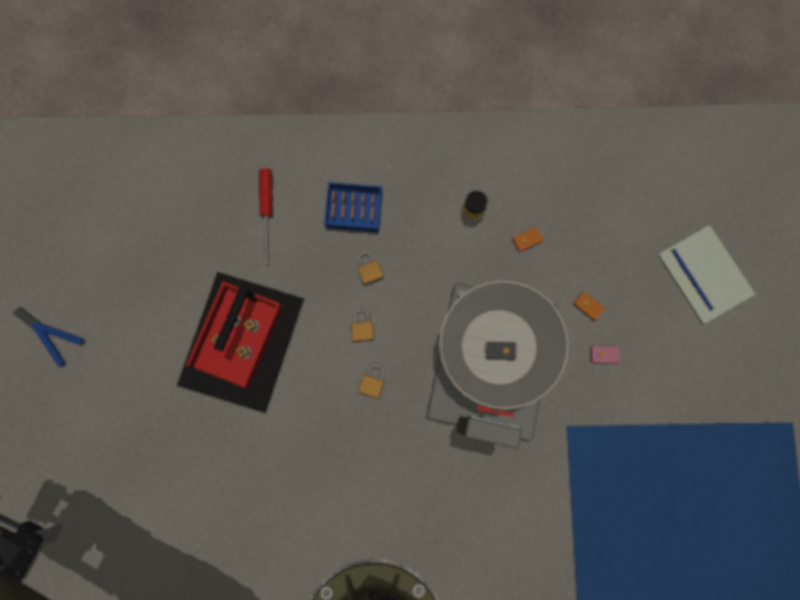

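View pics/side0.png

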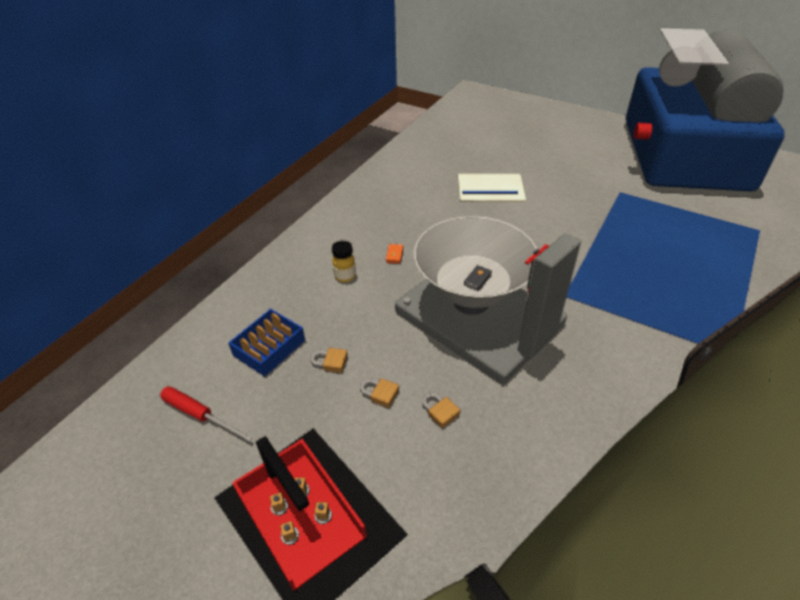

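The top view shows the tray at about (235,335), its mat around it, padlocks at (371,272), (362,331) and (372,386), and the pan centre at (503,345). The column is at (493,431), and the lock case lies in the pan. The side view agrees. Enlarging two regions next.

```bash
python3 - <<'E'
from h import *
import pickle
d=pickle.load(open("c0.pkl","rb")); c=d["top"]
save(c,"tray.png",(140,195,320,345),4)
save(c,"scale.png",(330,215,470,365),4)
E
```

```text
(no output)
```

View pics/tray.png

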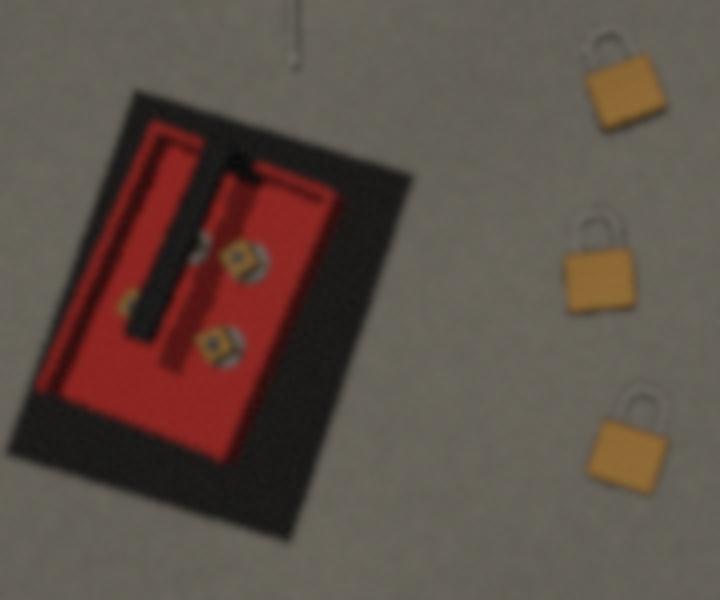

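View pics/scale.png

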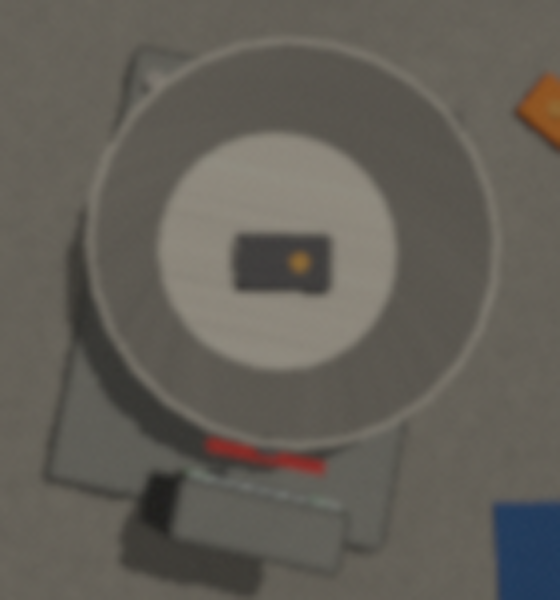

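Corners read off both crops: the mat, the handle bar from (139,335) to (215,145), the padlock bodies, pan rim centre (293,241), pan floor centre (277,250), and the column's front top edge (190,475)–(348,510). Converting these to world positions.

```bash
python3 - <<'E'
from h import *
import pickle
np.set_printoptions(precision=4,suppress=True)
c=pickle.load(open("c0.pkl","rb"))["top"]
W=lambda pts,o,z:np.array([at_z(c,u/4+o[0],v/4+o[1],z)[:2] for u,v in pts])
t=(140,195);s=(330,215)
yaw=lambda d:np.degrees(np.arctan2(d[1],d[0]))
m=W([(135,91),(412,176),(290,541),(9,453)],t,.003);print("mat",m.mean(0),yaw(m[0]-m[3]),yaw(m[1]-m[2]),np.linalg.norm(m[0]-m[3]),np.linalg.norm(m[0]-m[1]))
h=W([(139,335),(213,145)],t,.096);L=h[1]-h[0];print("bar",h,yaw(L),np.linalg.norm(L));u=L/np.linalg.norm(L);print("grip",h[0]+.047*u,"centre",h[0]+.035*u)
f=W([(48,389)],t,.038),W([(228,465)],t,.007);print("lip",f,(f[0]+f[1])/2,"centre",(f[0]+f[1])/2+.08*u)
for n,p in enumerate([[(585,78),(647,55),(667,102),(605,130)],[(563,250),(632,248),(636,304),(568,313)],[(603,421),(667,437),(651,494),(587,470)]]):
    q=W(p,t,.018);a=(q[0]+q[1]-q[2]-q[3])/2;print("pad",n,q.mean(0),yaw(a),np.linalg.norm(a),np.linalg.norm(q[0]-q[1]))
print("rim",W([(293,241),(87,241),(500,241)],s,.147));print("floor",W([(277,250),(157,250),(398,250)],s,.087))
k=W([(190,475),(348,510),(335,573),(170,540)],s,.233);print("col",k,yaw(k[0]-k[1])-90,np.linalg.norm(k[0]-k[1]),(k[0]+k[1])/2)
b=W([(46,480),(383,550)],s,.028);print("base",b,yaw(b[0]-b[1])-90,np.linalg.norm(b[0]-b[1]))
E
```

```text
mat [0.5127 0.2348] -17.774360446907544 -18.19047983185268 0.21637048391536653 0.16787868199162836
bar [[0.4928 0.2507]
 [0.5934 0.2136]] -20.264060379586084 0.10725548397113266
grip [0.5369 0.2344] centre [0.5256 0.2386]
lip (array([[0.4692, 0.3155]]), array([[0.4264, 0.2237]])) [[0.4478 0.2696]] centre [[0.5229 0.2419]]
pad 0 [ 0.6336 -0.0027] 20.898367716086206 0.031078343278336033 0.037874508054763924
pad 1 [0.5261 0.0134] 3.7245028181833253 0.03391692725817346 0.03905760078158239
pad 2 [ 0.4266 -0.0008] -17.62730815879653 0.030626802347016903 0.03695750540715285
rim [[ 0.4861 -0.2234]
 [ 0.4881 -0.1194]
 [ 0.4841 -0.3275]]
floor [[ 0.4866 -0.2232]
 [ 0.4878 -0.1594]
 [ 0.4854 -0.2874]]
col [[ 0.3722 -0.1596]
 [ 0.3551 -0.2312]
 [ 0.3271 -0.224 ]
 [ 0.3431 -0.1495]] -13.4053833862408 0.07360644734171293 [ 0.3636 -0.1954]
base [[ 0.3673 -0.0991]
 [ 0.3262 -0.2824]] -12.635529723390206 0.18782422438696864
```

Checks hold: mat 216x168 mm, column-to-pan distance 126 mm, scale yaw -13°. The tray yaw is -20° and the grip point is (0.537, 0.234). Going to grasp the handle.

>>> servo_tool --pt "0 2 -2 0 2" --pt "0 6 -5.5 0 4" --pt "0 10 -9 0 6" --pt "0 14 -12.5 0 6.5" --pt "0 18 -16 0 6.5" --pt "0 22 -19.5 0 6.5" --pt "0 26 -23 -1 6.5" --pt "0 28.5 -25 -4 6.5" --pt "0 29.1 -25.7 -8 6.5" --pt "0 29.1 -25.7 -12 6.5" --pt "0 29.1 -25.7 -13.6 6.5" --pt "0 29.1 -25.7 -13.6 6.5" --squeeze 20

```text
time_s: 1.6
ee_pos: [0.5375, 0.2348, 0.2684]
eef_rot: [-3.141, -0.001, 2.79]
force: [0.1, 0.2, -0.4]
grip_width: 0.0937
grip_force: 0.0
```

```bash
python3 - <<'E'
from h import *
c=cam("side"); save(c,"g1.png",(140,300,440,480),2.5)
E
```

```text
(no output)
```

View pics/g1.png

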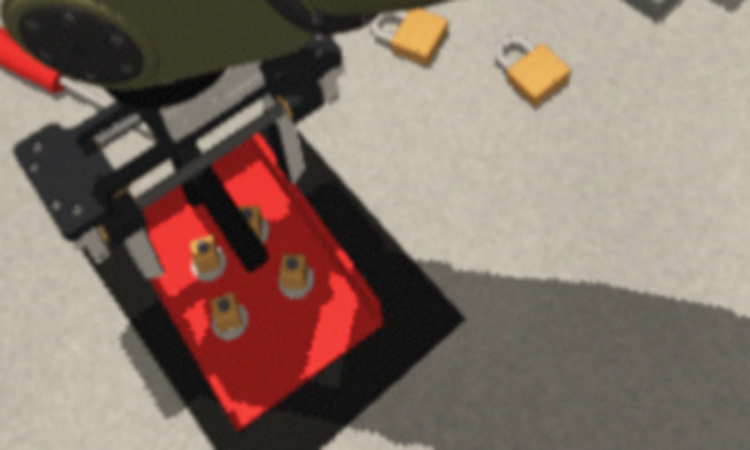

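The fingers straddle the handle bar (bar near (235,215), pads at (140,250) and (290,150)), and the cam locks are standing. Closing, then a gentle lift.

>>> servo_tool --pt "0.5 0 0 0 0" --pt "1 0 0 0 0" --pt "1 0 0 0 0" --pt "1 0 0 0 0" --pt "1 0 0 0 0" --pt "1 0 0 0.5 0" --pt "1 0 0 1.5 0" --pt "1 0 0 3 0" --pt "1 0 0 4.5 0" --pt "1 0 0 6 0" --pt "1 0 0 6 0" --squeeze 20

```text
time_s: 3.02
ee_pos: [0.5376, 0.2347, 0.3302]
eef_rot: [3.14, 0.002, 2.79]
force: [-0.7, -0.8, -0.0]
grip_width: 0.0007
grip_force: 0.0
```

```bash
python3 - <<'E'
from h import *
c=cam("side"); save(c,"g2.png",(100,240,440,480),2)
E
```

```text
(no output)
```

View pics/g2.png

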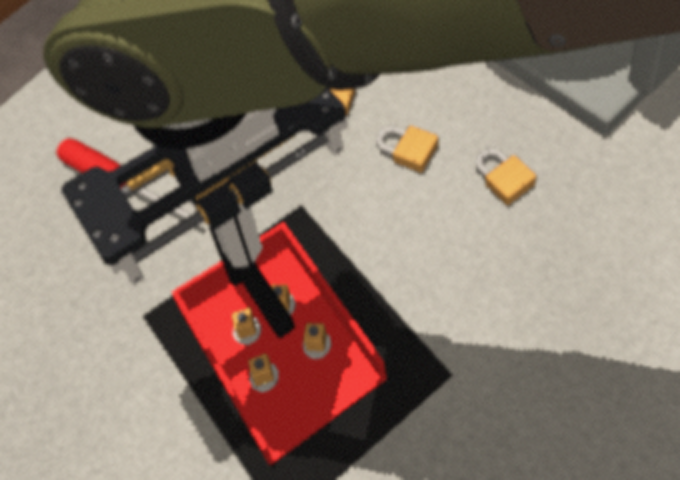

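The fingers closed on air: they were still closing when I lifted. The tray stands undisturbed. Reopening, descending and waiting longer this time.

>>> servo_tool --pt "0 0 0 0 0" --pt "0 0 0 0 0" --pt "0 0 0 0 0" --pt "0 0 0 0 0" --pt "0 0 0 0 0" --pt "0.4 0 0 -1 0" --pt "0.4 0 0 -4 0" --pt "0.4 0 0 -6 0" --pt "1 0 0 -6 0" --pt "1 0 0 -6 0" --pt "1 0 0 -6 0" --pt "1 0 0 -6 0" --pt "1 0 0 -6 0" --pt "1 0 0 -6 0" --pt "1 0 0 -6 0" --squeeze 20

```text
time_s: 4.95
ee_pos: [0.5376, 0.2346, 0.269]
eef_rot: [3.141, 0.0, 2.79]
force: [-1.6, -2.9, 6.4]
grip_width: 0.016
grip_force: 19.8
```

>>> servo_tool --pt "1 0 0 0.3 0" --pt "1 0 0 1 0" --pt "1 0 0 2 0" --pt "1 0 0 3.5 0" --pt "1 0 0 5 0" --pt "1 0 0 7 0" --pt "1 0 0 9 0" --pt "1 0 0 11 0" --pt "1 0 0 13 0" --pt "1 0 0 15 0" --pt "1 0 0 17 0" --pt "1 0 0 19 0" --pt "1 0 0 21 0" --pt "1 0 0 23 0" --pt "1 0 0 24.5 0" --pt "1 0 0 25.5 0" --pt "1 0 0 26 0" --pt "1 0 0 26 0"

```text
time_s: 7.2
ee_pos: [0.5376, 0.2347, 0.5285]
eef_rot: [-3.141, -0.0, 2.79]
force: [-0.5, -1.0, -5.0]
grip_width: 0.0162
grip_force: 19.8
```

```bash
python3 - <<'E'
from h import *
a=cam("side"); b=cam("top")
im=np.hstack([a["image"],b["image"]])[:,:,::-1]
cv2.imwrite("pics/l1.png",cv2.resize(im,(800,300),interpolation=cv2.INTER_AREA))
E
```

```text
(no output)
```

View pics/l1.png

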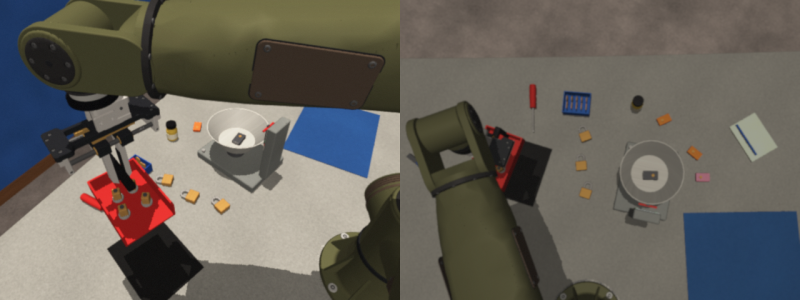

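Tray held level with its cam locks (force -5 N). Carrying it while turning -173° in total, in two calls.

>>> servo_tool --pt "1 0 -0.3 0 -1" --pt "1 -0.1 -0.8 0 -3" --pt "1 -0.3 -1.6 0 -6" --pt "1 -0.6 -2.8 0 -10" --pt "1 -1 -4.2 0 -15" --pt "1 -1.4 -5.6 0 -21" --pt "1 -1.8 -7.2 0 -27" --pt "1 -2.2 -8.8 0 -33" --pt "1 -2.6 -10.4 0 -39" --pt "1 -3 -12 0 -45" --pt "1 -3.4 -13.6 0 -51" --pt "1 -3.8 -15.2 0 -57" --pt "1 -4.2 -16.8 0 -63" --pt "1 -4.6 -18.4 0 -69" --pt "1 -5 -20 0 -75" --pt "1 -5.4 -21.6 0 -81" --pt "1 -5.8 -23.2 0 -87" --pt "1 -6.2 -24.8 0 -93" --pt "1 -6.6 -26.4 0 -99" --pt "1 -7 -28 0 -105"

```text
time_s: 9.8
ee_pos: [0.4671, -0.0461, 0.5287]
eef_rot: [3.141, -0.0, 0.953]
force: [0.4, 0.3, -5.7]
grip_width: 0.0157
grip_force: 19.8
```

>>> servo_tool --pt "1 -0.5 -1.7 0 -6" --pt "1 -1 -3.4 0 -12" --pt "1 -1.5 -5.1 0 -18" --pt "1 -2 -6.8 0 -24" --pt "1 -2.5 -8.5 0 -30" --pt "1 -3 -10.2 0 -36" --pt "1 -3.5 -11.9 0 -42" --pt "1 -3.9 -13.3 0 -48" --pt "1 -4.2 -14.6 0 -54" --pt "1 -4.4 -15.5 0 -60" --pt "1 -4.5 -16.1 0 -64" --pt "1 -4.55 -16.4 0 -67" --pt "1 -4.6 -16.4 0 -68" --pt "1 -4.6 -16.4 0 -68"

```text
time_s: 11.55
ee_pos: [0.4213, -0.2093, 0.5287]
eef_rot: [-3.142, -0.0, -0.229]
force: [-0.2, -0.9, -4.9]
grip_width: 0.0159
grip_force: 19.8
```

```bash
python3 - <<'E'
from h import *
a=cam("side"); b=cam("top")
im=np.hstack([a["image"],b["image"]])[60:420,:,::-1]
im=np.hstack([a["image"][60:460,200:600],b["image"][60:460,240:640]])[:,:,::-1]
cv2.imwrite("pics/s1.png",im)
E
```

```text
(no output)
```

View pics/s1.png

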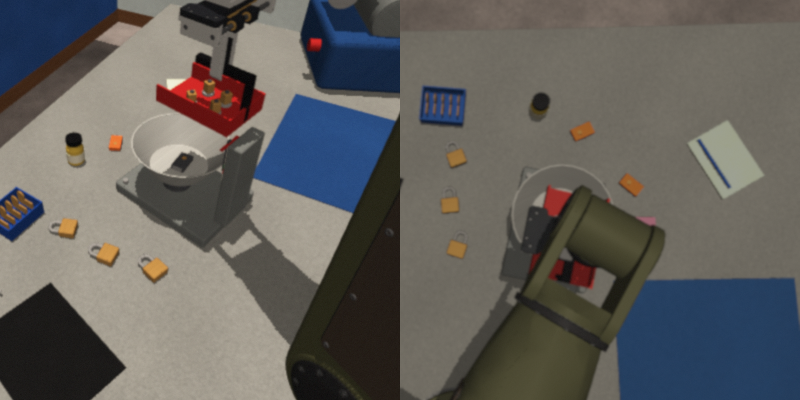

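Tray is over the scale with its lip toward the pan and its rear above the column. Lowering onto the column's edge so it tips; checking force first.

>>> servo_tool --pt "1 0 0 -0.7 0" --pt "1 0 0 -1.7 0" --pt "1 0 0 -2.5 0" --pt "1 0 0 -3 0" --pt "1 0.3 0 -3.5 0" --pt "1 0.6 -0.1 -4.1 0" --pt "1 1 -0.2 -4.7 0" --pt "1 1.5 -0.4 -5.3 0"

```text
time_s: 12.65
ee_pos: [0.437, -0.2133, 0.4767]
eef_rot: [3.141, -0.004, -0.229]
force: [5.6, 1.4, 2.4]
grip_width: 0.0158
grip_force: 20.0
```

>>> servo_tool --pt "1 0.3 -0.1 -0.5 0" --pt "1 0.7 -0.2 -1 0" --pt "1 1 -0.2 -1.4 0" --pt "1 1 -0.2 -1.7 0" --pt "1 1 -0.2 -1.9 0" --pt "1 1 -0.2 -1.9 0" --pt "1 1 -0.2 -1.9 0"

```text
time_s: 13.52
ee_pos: [0.447, -0.2154, 0.4575]
eef_rot: [3.141, -0.004, -0.229]
force: [10.6, -1.1, 3.5]
grip_width: 0.0156
grip_force: 20.0
```

```bash
python3 - <<'E'
from h import *
a=cam("side"); save(a,"t1.png",(290,100,520,320),2.6)
E
```

```text
(no output)
```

View pics/t1.png

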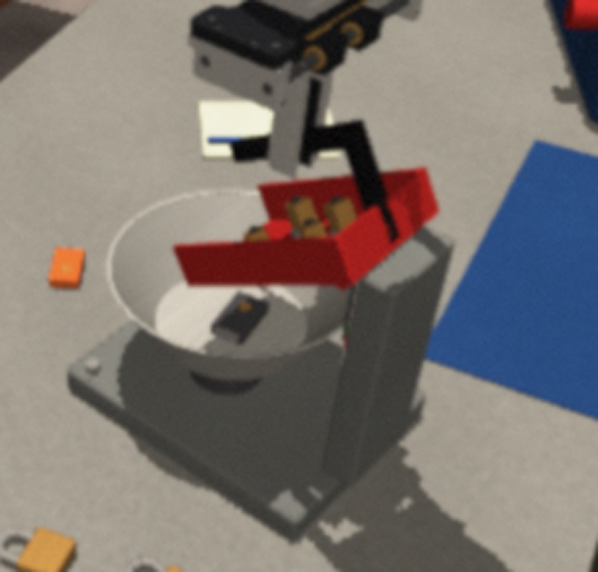

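The tray is tipped by about 30° over the pan, but the cam locks still sit in it. Tipping steeper, and tracking the brass pixels by number.

>>> servo_tool --pt "1 0 0 -0.4 0" --pt "1 0 0 -0.8 0" --pt "1 0 0 -1.1 0" --pt "1 0 0 -1.1 0" --pt "1 0 0 -1.1 0" --pt "1 0 0 -1.1 0"

```text
time_s: 14.32
ee_pos: [0.447, -0.2154, 0.4466]
eef_rot: [3.141, -0.005, -0.229]
force: [10.9, -0.8, 3.5]
grip_width: 0.0158
grip_force: 20.0
```

```bash
cat >> h.py <<'E'
def brass(c,box=(325,165,460,250)):
    u0,v0,u1,v1=box
    h=cv2.cvtColor(c["image"],cv2.COLOR_RGB2HSV)[v0:v1,u0:u1]
    m=((h[...,0]>8)&(h[...,0]<28)&(h[...,1]>90)&(h[...,2]>50)).astype(np.uint8)
    n,_,st,ce=cv2.connectedComponentsWithStats(m)
    return [(int(st[i,4]),*(ce[i]+[u0,v0]).round().astype(int)) for i in range(1,n) if st[i,4]>=5]
def red(c,box):
    u0,v0,u1,v1=box
    h=cv2.cvtColor(c["image"],cv2.COLOR_RGB2HSV)[v0:v1,u0:u1]
    m=((h[...,0]<5)|(h[...,0]>174))&(h[...,1]>150)&(h[...,2]>50)
    y,x=np.nonzero(m); return len(x),(x.mean()+u0,y.mean()+v0) if len(x) else None,(x.min()+u0,x.max()+u0,y.min()+v0,y.max()+v0) if len(x) else None
E
python3 - <<'E'
from h import *
c=cam("side")
old=dict(c,image=c["image"])
p=cv2.imread("pics/t1.png")[:,:,::-1]; p=cv2.resize(p,(230,220),interpolation=cv2.INTER_AREA)
im=np.zeros((480,640,3),np.uint8); im[100:320,290:520]=p; old["image"]=im
print(brass(old)); print(brass(c)); print(red(old,(340,140,470,250))); print(red(c,(340,140,470,250)))
E
```

```text
[(154, np.int64(407), np.int64(183)), (110, np.int64(420), np.int64(182)), (33, np.int64(388), np.int64(190)), (17, np.int64(384), np.int64(218))]
[(149, np.int64(356), np.int64(214)), (18, np.int64(383), np.int64(224))]
(2262, (np.float64(411.7935455349249), np.float64(190.4712643678161)), (np.int64(358), np.int64(457), np.int64(165), np.int64(210)))
(2415, (np.float64(412.9329192546584), np.float64(192.84927536231885)), (np.int64(360), np.int64(457), np.int64(165), np.int64(218)))
```

The pan sank and the brass blobs left the tray. A short shake, then lifting clear.

>>> servo_tool --pt "1 -0.5 0.1 0 0" --pt "1 0.3 -0.1 0 0" --pt "1 -0.5 0.1 0 0" --pt "1 0 0 0 0" --pt "1 0 0 2 0" --pt "1 0 0 5 0" --pt "1 0 0 8 0" --pt "1 0 0 11 0" --pt "1 0 0 13 0" --pt "1 0 0 13 0"

```text
time_s: 15.62
ee_pos: [0.4465, -0.2154, 0.5759]
eef_rot: [3.141, -0.0, -0.229]
force: [0.3, -0.4, -3.1]
grip_width: 0.0156
grip_force: 20.0
```

```bash
python3 - <<'E'
from h import *
c=cam("side"); t=cam("top"); 
print(brass(c,(325,60,470,270))); print(red(c,(340,40,480,250)))
print(ctrl.get_obs()["force"])
im=np.hstack([c["image"][40:340,240:520],t["image"][180:480,300:580]])[:,:,::-1]
cv2.imwrite("pics/u1.png",cv2.resize(im,None,fx=1.4,fy=1.4,interpolation=cv2.INTER_CUBIC))
E
```

```text
[(275, np.int64(336), np.int64(79)), (162, np.int64(358), np.int64(213)), (8, np.int64(370), np.int64(207)), (17, np.int64(383), np.int64(223))]
(2767, (np.float64(418.04770509577156), np.float64(132.57824358511022)), (np.int64(360), np.int64(470), np.int64(100), np.int64(216)))
[-0.56561574 -0.28406907 -2.91288965]
```

View pics/u1.png

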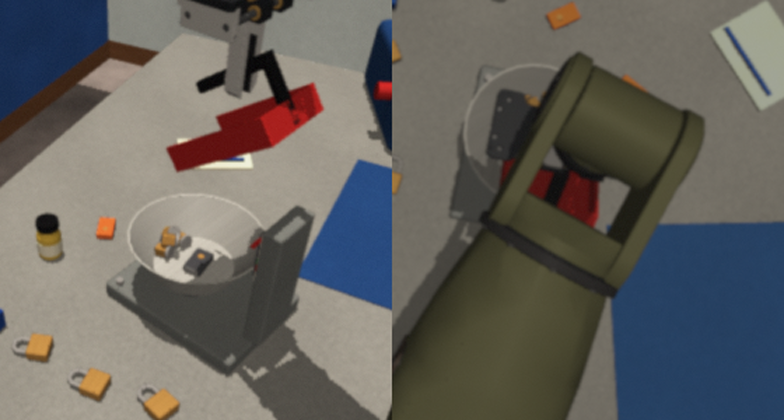

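All four cam locks lie in the pan with the lock case. The wrist force dropped by about 2.4 N and the tray hangs empty, nose down. The picture budget is used up, so numbers only from here. Carrying the tray back.

>>> servo_tool --pt "1 0 0.8 0 3" --pt "1 0 2.2 0 9" --pt "1 0.1 4.2 0 18" --pt "1 0.1 6.5 0 27" --pt "1 0.2 8.8 0 36" --pt "1 0.2 11.2 0 45" --pt "1 0.3 13.6 0 54" --pt "1 0.3 16 0 63" --pt "1 0.4 18.5 0 72" --pt "1 0.4 21 0 81" --pt "1 0.5 23.5 0 90" --pt "1 0.5 26 0 99" --pt "1 0.6 28.5 0 108" --pt "1 0.6 31 0 117" --pt "1 0.7 33.5 0 126" --pt "1 0.7 36 0 135" --pt "1 0.8 38.5 0 144" --pt "1 0.8 41 0 153" --pt "1 0.9 43.5 0 160"

```text
time_s: 18.1
ee_pos: [0.4557, 0.2205, 0.5741]
eef_rot: [-3.139, -0.001, 2.568]
force: [0.3, -0.0, -2.8]
grip_width: 0.0159
grip_force: 20.0
```

>>> servo_tool --pt "1 0 2 -1 6" --pt "1 0 3 -3 11" --pt "1 0 3.6 -6 13" --pt "1 0 3.8 -10 13" --pt "1 0 3.8 -14 13" --pt "1 0 3.8 -18 13" --pt "1 0 3.8 -21 13" --pt "1 0 3.8 -22.5 13" --pt "1 0 3.8 -22.5 13"

```text
time_s: 19.23
ee_pos: [0.4555, 0.2576, 0.3498]
eef_rot: [-3.14, -0.001, 2.79]
force: [0.6, -0.3, -2.1]
grip_width: 0.0159
grip_force: 20.0
```

```bash
cat > fit.py <<'E'
from h import *
from scipy.optimize import least_squares, minimize
def redmask(c):
    h=cv2.cvtColor(c["image"],cv2.COLOR_RGB2HSV)
    m=(((h[...,0]<6)|(h[...,0]>173))&(h[...,1]>130)&(h[...,2]>35)).astype(np.uint8)
    n,l,st,_=cv2.connectedComponentsWithStats(m); i=1+np.argmax(st[1:,4]); return (l==i).astype(np.uint8),st[i]
C=np.array([(x,y,z) for x in(-.08,.08) for y in(-.055,.055) for z in(0,.035)])
def pts(g,yaw,th):  # g grip point world; nose-down th
    p=C-[.012,0,.085]
    x=p[:,0]*np.cos(th)-(-p[:,2])*-np.sin(th)*-1*-1 if 0 else p[:,0]*np.cos(th)-p[:,2]*np.sin(th)*-1*-1
    # nose (-x) goes down: rotation about y by -th
    x=p[:,0]*np.cos(th)-p[:,2]*np.sin(th); z=p[:,0]*np.sin(th)+p[:,2]*np.cos(th)
    return np.c_[g[0]+x*np.cos(yaw)-p[:,1]*np.sin(yaw),g[1]+x*np.sin(yaw)+p[:,1]*np.cos(yaw),g[2]+z]
def iou(c,m,P):
    r=np.zeros_like(m); cv2.fillConvexPoly(r,cv2.convexHull(proj(c,P).round().astype(np.int32)),1)
    k=cv2.convexHull(np.argwhere(m)[:,::-1].astype(np.int32)); q=np.zeros_like(m); cv2.fillConvexPoly(q,k,1)
    return (r&q).sum()/(r|q).sum()
E
sed -i '/ if 0 else /d' fit.py
python3 - <<'E'
from fit import *
o=ctrl.get_obs(); g=o["ee_pos"]-[0,0,.18]; print(o["time_s"],o["ee_pos"],o["eef_rot"][2],o["force"])
c=cam("side"); m,st=redmask(c); print(st)
yaw=o["eef_rot"][2]-np.pi
for th in range(0,61,5): print(th,round(iou(c,m,pts(g,yaw,np.radians(th))),3),end="; ")
P=pts(g,yaw,np.radians(40)); print(P.min(0))
E
```

```text
19.225 [0.45545257 0.25758431 0.34980546] 2.7902620474271735 [ 0.63844143 -0.30776434 -2.0926178 ]
[ 209  368  109  112 5303]
0 0.726; 5 0.722; 10 0.72; 15 0.723; 20 0.705; 25 0.656; 30 0.597; 35 0.547; 40 0.492; 45 0.433; 50 0.383; 55 0.339; 60 0.29; [0.40052953 0.1692138  0.04555522]
```

```bash
python3 - <<'E'
from fit import *
np.set_printoptions(precision=0,suppress=True,linewidth=150)
o=ctrl.get_obs(); g=o["ee_pos"]-[0,0,.18]; yaw=o["eef_rot"][2]-np.pi
c=cam("side"); m,st=redmask(c)
k=cv2.approxPolyDP(cv2.convexHull(np.argwhere(m)[:,::-1].astype(np.int32)),2,True).reshape(-1,2);print(k.tolist())
for th in (0,15,40): print(th);print(np.c_[C*1000,proj(c,pts(g,yaw,np.radians(th)))])
u=np.array([np.cos(yaw),np.sin(yaw),0])
best=max((iou(c,m,pts(g+s*u+[0,0,z],yaw,np.radians(th))),th,s,z) for th in range(0,61,5) for s in np.arange(-.04,.041,.01) for z in(-.01,0,.01)); print([round(float(b),3) for b in best])
h=cv2.cvtColor(c["image"],cv2.COLOR_RGB2HSV)
# coarse ascii of red hue
s=h[340:480:6,180:400:4]; print("\n".join("".join("R" if (p[0]<6 or p[0]>173) and p[1]>110 else ("#" if p[2]<60 else ".") for p in r) for r in s))
E
```

```text
[[316, 433], [256, 479], [249, 479], [208, 409], [231, 391], [276, 367]]
0
[[-80. -55.   0. 327. 442.]
 [-80. -55.  35. 327. 432.]
 [-80.  55.   0. 264. 496.]
 [-80.  55.  35. 261. 488.]
 [ 80. -55.   0. 264. 365.]
 [ 80. -55.  35. 262. 354.]
 [ 80.  55.   0. 205. 407.]
 [ 80.  55.  35. 200. 396.]]
15
[[-80. -55.   0. 317. 434.]
 [-80. -55.  35. 320. 430.]
 [-80.  55.   0. 256. 485.]
 [-80.  55.  35. 256. 483.]
 [ 80. -55.   0. 256. 351.]
 [ 80. -55.  35. 257. 343.]
 [ 80.  55.   0. 196. 391.]
 [ 80.  55.  35. 194. 385.]]
40
[[-80. -55.   0. 297. 414.]
 [-80. -55.  35. 305. 418.]
 [-80.  55.   0. 238. 460.]
 [-80.  55.  35. 244. 466.]
 [ 80. -55.   0. 246. 328.]
 [ 80. -55.  35. 252. 327.]
 [ 80.  55.   0. 184. 368.]
 [ 80.  55.  35. 187. 370.]]
[0.754, 10.0, -0.03, -0.01]
.......############......#...##........................
........#########......#...............................
......###.###.......####.#.............................
#..####...####....#######..............................
#####....######.#R...####..............................
####....RRR######R#...##R...........
[... 327 characters left out ...]
RRRR#.......................
.###..##RRRRRRRRRRRR####RRRRRRRR#......................
..#....##RRRRRRRRRRRR###RRRRRRRRR##....................
...##.###RRRRRRRRRRRRR###RRRRRRRRR##...................
....######RRRRRRRRRRRRR###RRRRRRRRR#...................
.....######RRRRRRRRRRRRR#RRRRRR###.....................
......######RRRRRRRRRRRRRRRRR####......................
.......######RRRRRRRRRRRRRRR###........................
........######RRRRRRRRRRRR###..........................
.........######RRRRRRRRR####...........................
..........######RRRRRR####.............................
...........######RRR####...............................
............#####RRR###................................
```

The tray self-levelled to about 15° nose down. Landing lip first on the mat, then levelling it down.

>>> servo_tool --pt "1 1.5 -0.6 -1 0" --pt "1 3.5 -1.3 -2.5 0" --pt "1 4.8 -1.8 -4.2 0" --pt "1 5 -1.9 -5.5 0" --pt "1 5.3 -2 -6.3 0" --pt "1 5.8 -2.2 -7 0" --pt "1 6.4 -2.4 -7.7 0" --pt "1 6.6 -2.5 -8.1 0" --pt "1 6.6 -2.5 -8.1 0" --squeeze 10

```text
time_s: 20.45
ee_pos: [0.5219, 0.2323, 0.2693]
eef_rot: [-3.141, -0.0, 2.79]
force: [0.6, 0.2, -1.9]
grip_width: 0.0162
grip_force: 10.0
```

```bash
python3 - <<'E'
from fit import *
np.set_printoptions(precision=0,suppress=True,linewidth=150)
o=ctrl.get_obs(); g=o["ee_pos"]-[0,0,.18]; yaw=o["eef_rot"][2]-np.pi
c=cam("side"); m,st=redmask(c)
k=cv2.approxPolyDP(cv2.convexHull(np.argwhere(m)[:,::-1].astype(np.int32)),2,True).reshape(-1,2);print(k.tolist())
for th in (0,8): print(th);print(np.c_[C*1000,proj(c,pts(g,yaw,np.radians(th)))])
E
```

```text
[[296, 418], [238, 464], [195, 395], [214, 381], [257, 360], [296, 413]]
0
[[-80. -55.   0. 300. 427.]
 [-80. -55.  35. 299. 418.]
 [-80.  55.   0. 244. 473.]
 [-80.  55.  35. 241. 465.]
 [ 80. -55.   0. 248. 361.]
 [ 80. -55.  35. 245. 351.]
 [ 80.  55.   0. 195. 397.]
 [ 80.  55.  35. 191. 388.]]
8
[[-80. -55.   0. 296. 424.]
 [-80. -55.  35. 297. 418.]
 [-80.  55.   0. 241. 469.]
 [-80.  55.  35. 240. 463.]
 [ 80. -55.   0. 244. 354.]
 [ 80. -55.  35. 243. 346.]
 [ 80.  55.   0. 191. 390.]
 [ 80.  55.  35. 188. 382.]]
```

The force shows the tray still hanging. The lip fits a tray sitting about 10 mm high in the grip. Lowering until contact.

>>> servo_tool --pt "1 0 0 -0.2 0" --pt "1 0 0 -0.5 0" --pt "1 0 0 -0.5 0"

```text
time_s: 20.88
ee_pos: [0.5214, 0.2327, 0.2643]
eef_rot: [-3.141, -0.001, 2.79]
force: [0.4, -0.1, -1.9]
grip_width: 0.0159
grip_force: 10.0
```

>>> servo_tool --pt "1 0 0 -0.2 0" --pt "1 0 0 -0.4 0" --pt "1 0 0 -0.4 0"

```text
time_s: 21.25
ee_pos: [0.5214, 0.2327, 0.2603]
eef_rot: [-3.141, -0.001, 2.79]
force: [-0.1, 0.7, -2.1]
grip_width: 0.0158
grip_force: 10.0
```

>>> servo_tool --pt "1 0 0 -0.2 0" --pt "1 0 0 -0.4 0" --pt "1 0 0 -0.4 0"

```text
time_s: 21.62
ee_pos: [0.5214, 0.2327, 0.2564]
eef_rot: [-3.141, -0.0, 2.79]
force: [1.4, 0.7, -1.7]
grip_width: 0.0157
grip_force: 10.0
```

```bash
python3 - <<'E'
from fit import *
np.set_printoptions(precision=0,suppress=True,linewidth=150)
o=ctrl.get_obs(); g=o["ee_pos"]-[0,0,.18]; yaw=o["eef_rot"][2]-np.pi
c=cam("side"); m,st=redmask(c); print(o["force"])
k=cv2.approxPolyDP(cv2.convexHull(np.argwhere(m)[:,::-1].astype(np.int32)),2,True).reshape(-1,2);print(k.tolist())
u=np.array([np.cos(yaw),np.sin(yaw),0])
G=g.copy(); G[2]=.088
print(np.c_[C*1000,proj(c,pts(G,yaw,0))])
h=cv2.cvtColor(c["image"],cv2.COLOR_RGB2HSV)
s=h[330:480:5,176:330:3]; print("\n".join("".join("R" if (p[0]<6 or p[0]>173) and p[1]>110 else ("#" if p[2]<60 else ".") for p in r) for r in s))
E
```

```text
[ 1.  1. -2.]
[[300, 428], [244, 473], [197, 400], [216, 386], [258, 365], [299, 417]]
[[-80. -55.   0. 301. 428.]
 [-80. -55.  35. 300. 419.]
 [-80.  55.   0. 245. 473.]
 [-80.  55.  35. 241. 465.]
 [ 80. -55.   0. 248. 362.]
 [ 80. -55.  35. 246. 352.]
 [ 80.  55.   0. 195. 398.]
 [ 80.  55.  35. 191. 388.]]
##################.##################...............
####################.#.....#########................
..####################.....###..##..................
.......#############......##....#...................
.......#########........###.........................
.....####..###.......########.......................
#.####...#####.....###########......................
####......########RR.#.####R####....................
####.......#########...#RRRRR####...................
####.....###########R#..RRRRRR#####.................
##########RRR.########...RRRRRRR####................
########RRRR#..###.####..RRRRRRRR#####..............
.######RR#..RRRR....####.RRRRRRRRRR####.............
########.RRRRRRRR...R####RRRRRRRRRRR#####...........
####..#RRRRRRRRRRR...R####RRRRRRRRRRR#####..........
.#....##RRRRRRRRRRRRRRRR##RRRRRRRRRRRR######........
..##...##RRRRRRRRRRRRRRRRRRRRRRRRRRRRRRR#####.......
...#######RRRRRRRRRRRRRRRRRRRRRRRRRRRRRRR######.....
....#######RRRRRRRRRRRRRRRRRRRRRRRRRRRRRRR######....
.....#######RRRRRRRRRRRRRRRRRRRRRRRRRRRRRR########..
......#######RRRRRRRRRRRRRRRRRRRRRRRRRRRRR#######...
.......########RRRRRRRRRRRRRRRRRRRRRRRR#########....
........########RRRRRRRRRRRRRRRRRRRRR#########......
.........########RRRRRRRRRRRRRRRRRR#########........
..........########RRRRRRRRRRRRRRR#########..........
............#######RRRRRRRRRRRR#########............
.............#######RRRRRRRRR#########..............
..............#######RRRRRR#########................
...............#######RRR#########..................
................################....................
```

Now the lip and rear corners match a tray standing on the mat within 1–2 px. Releasing; fingers have to clear the bar before rising.

>>> servo_tool --pt "0.9 0 0 0 0" --pt "0.7 0 0 0 0" --pt "0.4 0 0 0 0" --pt "0.4 0 0 0 0" --pt "0.4 0 0 0 0" --pt "0.4 0 0 0 0"

```text
time_s: 22.42
ee_pos: [0.5215, 0.2326, 0.2567]
eef_rot: [3.142, 0.0, 2.79]
force: [-1.0, 0.1, -0.2]
grip_width: 0.0559
grip_force: 0.0
```

```bash
python3 - <<'E'
from fit import *
o=ctrl.get_obs(); g=o["ee_pos"]-[0,0,.18]; yaw=o["eef_rot"][2]-np.pi
c=cam("side"); m,st=redmask(c); print(o["force"],o["grip_width"])
k=cv2.approxPolyDP(cv2.convexHull(np.argwhere(m)[:,::-1].astype(np.int32)),2,True).reshape(-1,2);print(k.tolist())
E
```

```text
[-0.97118823  0.12377407 -0.22974628] 0.055923212695969185
[[300, 428], [244, 473], [197, 399], [245, 366], [260, 369], [299, 417]]
```

The tray stands released on its mat. Rising and moving above padlock2, measuring the pointer on the way.

>>> servo_tool --pt "0.4 0 0 2 0" --pt "0.4 0 0 6 0" --pt "0 0 0 10 0" --pt "0 -0.5 -1 13 1" --pt "0 -1.5 -4 13 2.5" --pt "0 -3.5 -9 13 2.5" --pt "0 -5.5 -14 12 2.5" --pt "0 -7.5 -19 9 2.5" --pt "0 -9 -22.3 6 2.5" --pt "0 -9.5 -23.3 4 2.5" --pt "0 -9.5 -23.3 4 2.5"

```text
time_s: 23.85
ee_pos: [0.4262, -0.0008, 0.296]
eef_rot: [-3.141, -0.002, 2.832]
force: [1.0, 0.9, -0.1]
grip_width: 0.0937
grip_force: 0.0
```

```bash
cat > ptr.py <<'E'
from h import *
import pickle
d=pickle.load(open("c0.pkl","rb"))
def sm(c,box):
    u0,v0,u1,v1=box
    h=cv2.cvtColor(c["image"],cv2.COLOR_RGB2HSV)[v0:v1,u0:u1]
    m=((h[...,0]<6)|(h[...,0]>172))&(h[...,1]>120)&(h[...,2]>40)
    y,x=np.nonzero(m); return len(x),x.mean()+u0,y.mean()+v0,x.min()+u0,x.max()+u0,y.min()+v0,y.max()+v0
if __name__=="__main__":
    c=cam("side"); B=(405,180,450,250)
    t=d["top"]; nt=sm(t,(375,320,420,340)); print("top0",nt)
    for nm,cc in(("start",d["side"]),("now",c)):
        n=sm(cc,B); zs=np.arange(.15,.22,.0005)
        # pointer xy from scale geometry, offset -0.115 along scale x, least pixel distance in z
        a=np.radians(-13); best=[]
        xy=at_z(t,nt[1],nt[2],.206)[:2]
        pr=proj(cc,np.c_[np.tile(xy,(len(zs),1)),zs]); dd=np.hypot(*(pr-[n[1],n[2]]).T); i=dd.argmin()
        print(nm,n,"z",zs[i],"res px",dd[i],"sink mm",215-1000*zs[i],xy)
    print("brass pan",brass(c,(325,165,460,250)))
E
python3 ptr.py
```

```text
top0 (98, np.float64(395.33673469387753), np.float64(328.5816326530612), np.int64(381), np.int64(410), np.int64(324), np.int64(332))
start (74, np.float64(428.68918918918916), np.float64(203.2972972972973), np.int64(420), np.int64(438), np.int64(196), np.int64(210)) z 0.20400000000000004 res px 1.0824250681740049 sink mm 10.999999999999972 [ 0.38063953 -0.19597236]
now (16, np.float64(420.9375), np.float64(214.6875), np.int64(419), np.int64(423), np.int64(213), np.int64(216)) z 0.17300000000000001 res px 4.3331950466284015 sink mm 41.99999999999997 [ 0.38063953 -0.19597236]
brass pan [(698, np.int64(361), np.int64(177)), (124, np.int64(422), np.int64(169)), (95, np.int64(450), np.int64(168)), (6, np.int64(388), np.int64(176)), (11, np.int64(370), np.int64(177)), (7, np.int64(384), np.int64(177)), (21, np.int64(364), np.int64(181)), (12, np.int64(360), np.int64(183)), (40, np.int64(419), np.int64(190)), (11, np.int64(399), np.int64(187)), (5, np.int64(374), np.int64(186)), (7, np.int64(360), np.int64(188)), (9, np.int64(387), np.int64(192)), (6, np.int64(377), np.int64(192)), (8, np.int64(399), np.int64(195)), (8, np.int64(403), np.int64(196)), (6, np.int64(379), np.int64(200)), (9, np.int64(406), np.int64(200)), (6, np.int64(370), np.int64(202)), (7, np.int64(384), np.int64(201)), (9, np.int64(408), np.int64(205)), (8, np.int64(376), np.int64(207)), (5, np.int64(390), np.int64(208)), (5, np.int64(397), np.int64(208)), (6, np.int64(401), np.int64(211)), (6, np.int64(407), np.int64(212)), (5, np.int64(411), np.int64(213)), (8, np.int64(370), np.int64(217)), (5, np.int64(404), np.int64(215)), (7, np.int64(417), np.int64(214)), (6, np.int64(383), np.int64(216)), (5, np.int64(408), np.int64(218))]
```

The arm hides the pointer from here. The start reading was about 11 mm sunk, so with the cam locks I expect about 27 mm and one or two padlocks. Grasping padlock2.

>>> servo_tool --pt "0 0 0 -4 0" --pt "0 0 0 -7.5 0" --pt "0 0 0 -9.3 0" --pt "0 0 0 -9.3 0" --pt "0.5 0 0 -9.3 0" --pt "1 0 0 -9.3 0" --pt "1 0 0 -9.3 0" --pt "1 0 0 -9.3 0" --pt "1 0 0 -9.3 0" --squeeze 25

```text
time_s: 25.02
ee_pos: [0.4265, -0.0004, 0.2037]
eef_rot: [-3.142, 0.0, 2.834]
force: [0.0, 0.7, -0.2]
grip_width: 0.0473
grip_force: 0.0
```

>>> servo_tool --pt "1 0 0 0 0" --pt "1 0 0 0 0" --pt "1 0 0 0 0"

```text
time_s: 25.4
ee_pos: [0.4265, -0.0004, 0.2037]
eef_rot: [-3.142, 0.0, 2.834]
force: [-0.3, -0.2, 1.6]
grip_width: 0.0396
grip_force: 24.9
```

Padlock2 gripped (39.6 mm). Carrying it to the pan and letting it down just above the floor.

>>> servo_tool --pt "1 0 0 3 0" --pt "1 0 0 8 0" --pt "1 0.3 -1 13 0" --pt "1 1 -4 16.5 0" --pt "1 2 -8 16.5 0" --pt "1 3 -12.5 16.5 0" --pt "1 4 -17 16.5 0" --pt "1 4.8 -20.5 16.5 0" --pt "1 5.2 -22 15 0" --pt "1 5.2 -22.2 12.5 0" --pt "1 5.2 -22.2 10.3 0" --pt "1 5.2 -22.2 10.3 0" --pt "0.4 5.2 -22.2 10.3 0" --pt "0.4 5.2 -22.2 10.3 0" --pt "0.4 5.2 -22.2 10.3 0" --pt "0.4 5.2 -22.2 13 0" --pt "0.4 5.2 -22.2 17.5 0" --pt "0.2 4 -18 17.5 0" --pt "0 2 -13 17.5 0" --pt "0 4 -7 16 5"

```text
time_s: 27.9
ee_pos: [0.4647, -0.0717, 0.3657]
eef_rot: [-3.141, 0.003, 2.921]
force: [0.5, -0.6, -0.2]
grip_width: 0.0829
grip_force: 0.0
```

```bash
python3 - <<'E'
from ptr import *
o=ctrl.get_obs();print(o["time_s"],o["ee_pos"],o["grip_width"])
c=cam("side")
# ascii of region around the scale face
for cc in(d["side"],c):
    h=cv2.cvtColor(cc["image"],cv2.COLOR_RGB2HSV)[188:250,400:450].astype(int)
    def ch(p):
        if p[1]>110 and (p[0]<6 or p[0]>172): return "R"
        if p[1]>70 and 35<p[0]<90: return "G"
        if p[2]<60: return "#"
        return "." if p[2]>130 else "-"
    print("\n".join(str(188+i)+" "+"".join(ch(p) for p in r) for i,r in enumerate(h) if i%2==0))
E
```

```text
27.9 [ 0.46467074 -0.07170448  0.36565173] 0.08285780759440603
188 ..................................................
190 ...............................................---
192 .............................................-----
194 ...........................................-------
196 ...................................RRRR.----------
198 .................................RRRRR------------
200 ...........................----RRRRR--------------
202 ..........................---RRRR-----------------
204 .........................RRRRRR-------------------
206 .......................RRRRRR---------------------
208 .....................RRRRRR-----------------------
210 ...................-RRRR--#-####----------------##
212 .....................-----#-#######-----------####
214 ......................-----############----#######
216 ...................-..---#-#############--########
218 ................-.---------############-##########
220 ..................---------############-##########
222 .............--.--------#-#############-##########
224 ............-------------#############-####
[... 1672 characters left out ...]
............----------------------------
226 .....................-----------------------------
228 .....................-----------------------------
230 ....................------------------------------
232 .....................-----------------------------
234 .....................-----------------------------
236 ...................-------------------------------
238 ................----------------------------------
240 ............--------------------------------------
242 .......-------------------------------------------
244 --------------------------------------------------
246 --------------------------------------------------
248 --------------------------------------------------
```

```bash
cat > fitp.py <<'E'
from ptr import *
a=np.radians(-13); ys=np.array([-np.sin(a),np.cos(a)]); xs=np.array([np.cos(a),np.sin(a)])
col=np.array([.3636,-.1954])
def redness(c,B=(405,185,450,250)):
    u0,v0,u1,v1=B; im=c["image"][v0:v1,u0:u1].astype(float)
    return np.clip(im[...,0]-np.maximum(im[...,1],im[...,2])-12,0,None),u0,v0
def model(c,z,off,w=.028):
    # centre rows of the bar (z) as pixel line
    P=[np.r_[col+xs*off+ys*t,z] for t in np.linspace(-w,w,29)]
    return proj(c,P)
def meas(c):
    r,u0,v0=redness(c); out=[]
    for j in range(r.shape[1]):
        if r[:,j].sum()>60: out.append((j+u0,(r[:,j]*np.arange(len(r))).sum()/r[:,j].sum()+v0,r[:,j].sum()))
    return np.array(out)
if __name__=="__main__":
    np.set_printoptions(precision=1,suppress=True,linewidth=160)
    m0=meas(d["side"]); print(m0.T)
    c=cam("side"); m1=meas(c); print(m1.T)
    for off in(.007,.012,.017):
        for nm,m,k in(("start",m0,d["side"]),("now",m1,c)):
            q=[]
            for z in np.arange(.16,.215,.0005):
                L=model(k,z,off); L=L[L[:,0].argsort()]
                s=m[(m[:,0]>=L[0,0]+2)&(m[:,0]<L[-1,0]-1)]
                q.append((np.median(np.interp(s[:,0],L[:,0],L[:,1])-s[:,1]) if len(s)>1 else 99,z,L[0],L[-1]))
            b=min(q,key=lambda e:abs(e[0])); print(off,nm,b)
E
python3 fitp.py
```

```text
[[420.  421.  422.  423.  424.  425.  426.  427.  428.  429.  430.  431.  432.  433.  434.  435.  436.  437.  438. ]
 [209.  209.  210.4 209.2 207.  206.2 205.5 204.9 204.3 203.5 202.4 201.2 200.2 199.3 198.4 197.6 197.  196.6 196.4]
 [171.  363.  561.  633.  588.  581.  552.  483.  353.  288.  296.  383.  468.  511.  530.  534.  487.  352.  176. ]]
[[418.  419.  420.  421.  422.  423.  424.  425.  426. ]
 [217.2 215.6 214.6 213.8 215.2 216.1 215.  214.3 213.9]
 [166.  415.  634.  758.  853.  813.  703.  521.  197. ]]
0.007 start (np.float64(1.404621597830129), np.float64(0.21450000000000005), array([425.4, 207.4]), array([442.2, 193.1]))
0.007 now (np.float64(3.574581604536476), np.float64(0.18400000000000002), array([423. , 219.9]), array([439.5, 205.4]))
0.012 start (np.float64(-0.001150335004794556), np.float64(0.20950000000000005), array([422.7, 208.3]), array([439.5, 194. ]))
0.012 now (np.float64(-0.04062852644838699), np.float64(0.18600000000000003), array([420.9, 217.9]), array([437.4, 203.5]))
0.017 start (np.float64(-0.020769104736018562), np.float64(0.20050000000000004), array([419.7, 210.8]), array([436.4, 196.6]))
0.017 now (np.float64(0.042185928474197), np.float64(0.17700000000000002), array([418. , 220.2]), array([434.4, 205.9]))
```

```bash
python3 - <<'E'
from fitp import *
np.set_printoptions(precision=1,suppress=True,linewidth=160)
k=d["side"]
Pc=[np.r_[col+xs*ox+ys*oy,.233] for ox in(0,-.03) for oy in(.04,-.04)]
print(proj(k,Pc), "seen(u1): (432.9,210) (454.3,188.6) (443.6,213.6) (464.3,192.1)")
# vertical front edge at +y side: column of strongest darkening per row, start image
g=cv2.GaussianBlur(cv2.cvtColor(cam("side")["image"],cv2.COLOR_RGB2GRAY),(3,3),0).astype(int)
for v in (226,236,246,256): print(v, g[v,408:456])
e=np.array([np.r_[col+ys*.04,z] for z in(.233,.2,.17,.14)]);print(proj(k,e))
b=np.array([np.r_[col-xs*.03+ys*.04,z] for z in(.233,.2,.17,.14)]);print(proj(k,b))
E
```

```text
[[426.4 204.5]
 [450.7 183.9]
 [441.1 212. ]
 [465.  190.6]] seen(u1): (432.9,210) (454.3,188.6) (443.6,213.6) (464.3,192.1)
226 [158 157 155 155 153 152 151 150 149 149 148 147 140 119  89  71  69  68  66  66  67  67  66  66  66  67  66  67  68  70  71  70  68  67  66  66  66  65  65
  66  66  65  65  65  65  66  69  77]
236 [147 143 142 142 144 150 158 164 163 150 127  97  75  71  74  70  65  65  65  64  65  66  65  65  66  67  68  70  72  70  67  65  65  64  64  64  65  65  65
  65  64  64  64  65  68  73  78  81]
246 [ 77  76  77  76  76  76  75  75  76  76  75  72  67  64  64  65  65  64  65  64  64  65  66  67  69  70  70  67  65  65  65  65  65  65  65  65  65  65  66
  67  69  80 106 139 162 170 170 170]
256 [ 74  75  74  73  74  75  75  75  74  71  66  63  63  64  65  65  65  65  65  65  65  66  68  70  70  67  66  67  67  67  67  67  67  67  68  67  67  67  70
  80  93 100  95  95 115 144 162 167]
[[426.4 204.5]
 [423.7 218.4]
 [421.4 230.3]
 [419.2 241.7]]
[[441.1 212. ]
 [437.9 226. ]
 [435.2 237.9]
 [432.6 249.3]]
```

Expected 35–37 mm, but the calibration error matters this close to the band edge. I'll clear the view and fit the known scale geometry (base, column, rim) to the side image, with the start image as a reference.

>>> servo_tool --pt "0 -1 3 1 0" --pt "0 -3 8 3 0" --pt "0 -5 13.5 4 0" --pt "0 -7 19 4 0" --pt "0 -9 24.5 4 0" --pt "0 -11 30 4 0" --pt "0 -13 35.5 4 0" --pt "0 -15 41 4 0" --pt "0 -17.5 46.5 4 0" --pt "0 -20 51.5 4 0" --pt "0 -21.5 55.5 4 0" --pt "0 -21.8 56.3 4 0" --pt "0 -21.8 56.3 4 0"

```text
time_s: 29.68
ee_pos: [0.2485, 0.4899, 0.4042]
eef_rot: [-3.141, 0.0, 2.92]
force: [-0.3, -0.8, 0.8]
grip_width: 0.0941
grip_force: 0.0
```

```bash
cat > edge.py <<'E'
from h import *
import pickle
from scipy.optimize import minimize
from scipy.ndimage import map_coordinates
d=pickle.load(open("c0.pkl","rb")); A=d["side"]; N=cam("side"); pickle.dump(N,open("c1.pkl","wb"))
def grad(c,s):
    g=cv2.GaussianBlur(c["image"].astype(np.float32).mean(2),(0,0),s); return cv2.Sobel(g,5,1,0),cv2.Sobel(g,5,0,1)
seg=lambda a,b:np.linspace(a,b,40)
def fixed():
    L=[]; z=.028; t=.233
    L+=[seg((-.12,.095,z),(.09,.095,z)),seg((-.145,.08,z),(-.145,.045,z)),seg((-.13,.095,0),(.09,.095,0)),
        seg((-.127,.04,t),(-.157,.04,t)),seg((-.157,.04,t),(-.157,-.04,t)),seg((-.157,-.04,t),(-.127,-.04,t)),seg((-.127,-.038,t),(-.127,-.032,t)),
        seg((-.157,.04,.225),(-.157,.04,.04)),seg((-.157,-.04,.225),(-.157,-.04,.13))]
    return L
def rim(s):
    return [np.c_[.105*np.cos(p),.105*np.sin(p),np.full(p.size,.155-s)] for p in [np.radians(np.arange(-120,125,2.))]]
def world(P,q):
    c,s=np.cos(q[2]),np.sin(q[2]); return np.c_[q[0]+P[:,0]*c-P[:,1]*s,q[1]+P[:,0]*s+P[:,1]*c,P[:,2]]
def camc(c,w):
    T=np.array(c["camera_from_world"]).copy(); R=cv2.Rodrigues(np.array(w[:3]))[0]
    T[:3]=R@T[:3]; T[:3,3]+=w[3:6]; return dict(c,camera_from_world=T)
def score(G,c,L,q):
    tot=0
    for P in L:
        p=proj(c,world(P,q)); n=np.gradient(p,axis=0); n=np.c_[-n[:,1],n[:,0]]/np.linalg.norm(n,axis=1)[:,None]
        gx,gy=[map_coordinates(g,[p[:,1],p[:,0]],order=1) for g in G]
        tot+=np.minimum(np.abs(gx*n[:,0]+gy*n[:,1]),60).mean()*(3 if len(P)>100 else 1)
    return tot
q0=np.array([.4862,-.2233,np.radians(-13)])
def cost(x,G):
    w=np.r_[x[:3]*.003,x[3:6]*.002]; q=q0+x[6:9]*[.002,.002,.01]
    return -score(G,camc(A,w),fixed()+rim(.010+x[9]*.004),q)+.25*(x[:9]**2).sum()
if __name__=="__main__":
    np.set_printoptions(precision=2,suppress=True,linewidth=150)
    x=np.zeros(10)
    for s in(3,1.5,.9):
        G=grad(A,s); r=minimize(cost,x,args=(G,),method="Powell",options=dict(maxiter=30)); x=r.x; print(s,r.fun,x)
    w=np.r_[x[:3]*.003,x[3:6]*.002]; q=q0+x[6:9]*[.002,.002,.01]; c=camc(A,w)
    ss=np.arange(0,.056,.0005)
    for nm,im in(("start",A),("now",N)):
        for sg in(.9,1.5):
            G=grad(im,sg); y=np.array([score(G,c,rim(s),q) for s in ss]); o=y.argsort()[::-1][:5]; print(nm,sg,ss[o]*1000,y[o])
    cN=camc(N,w)
    # pointer: reprojected bar vs red rows
    for nm,im in(("start",A),("now",N)):
        h=cv2.cvtColor(im["image"],cv2.COLOR_RGB2HSV); m=((h[...,0]<6)|(h[...,0]>172))&(h[...,1]>110)
        v,u=np.nonzero(m[185:250,405:445]); u+=405;v+=185; print(nm,len(u),"u",u.min(),u.max(),"leftmost v",v[u<=u.min()+2].mean(),"mean",u.mean(),v.mean())
        for s in(.005,.010,.015) if nm=="start" else (.03,.034,.038): print(s,proj(c,world(np.array([(-.110,.028,.215-s),(-.110,0,.215-s),(-.110,-.028,.215-s)]),q)).ravel())
    pickle.dump((w,q),open("w.pkl","wb"))
E
python3 edge.py
```

```text
3 -361.0009509582222 [-0.27  0.62 -1.01 -0.15 -0.14 -1.66 -0.25 -0.38 -0.7  -1.41]
1.5 -489.3720463344562 [-0.51  0.19  1.03 -0.22 -0.65  0.61  0.1   0.55 -1.38 -0.92]
0.9 -557.1609718612094 [-0.5  -0.19  1.29 -0.23 -0.67 -0.32  0.1   0.39 -1.64 -0.78]
start 0.9 [7.  6.5 7.5 6.  8. ] [140.35 139.67 139.03 136.84 135.41]
start 1.5 [6.5 6.  5.5 7.  5. ] [94.24 94.1  93.79 93.55 93.11]
now 0.9 [30.  29.5 30.5 29.  31. ] [152.87 152.3  151.06 150.11 147.23]
now 1.5 [29.  29.5 28.5 30.  28. ] [105.48 105.43 104.82 104.49 103.37]
start 78 u 420 438 leftmost v 208.88888888888889 mean 428.85897435897436 203.2051282051282
0.005 [419.67 208.93 428.43 201.73 436.9  194.78]
0.01 [419.3  211.   428.04 203.79 436.48 196.83]
0.015 [418.94 213.04 427.65 205.83 436.06 198.86]
now 40 u 418 426 leftmost v 218.1 mean 422.425 216.425
0.03 [417.87 219.07 426.49 211.85 434.82 204.86]
0.034 [417.59 220.65 426.18 213.43 434.49 206.44]
0.038 [417.31 222.23 425.88 215.   434.17 208.01]
```

```bash
python3 - <<'E'
from edge import *
np.set_printoptions(precision=1,suppress=True,linewidth=170)
w,q=pickle.load(open("w.pkl","rb"))
def prof(G,c,P,q):
    p=proj(c,world(P,q)); n=np.gradient(p,axis=0); n=np.c_[-n[:,1],n[:,0]]/np.linalg.norm(n,axis=1)[:,None]
    if n[:,1].mean()<0: n=-n
    t=np.arange(-5,5.01,.25); y=[]
    for k in t:
        gx,gy=[map_coordinates(g,[p[:,1]+k*n[:,1],p[:,0]+k*n[:,0]],order=1) for g in G]; y.append((gx*n[:,0]+gy*n[:,1]).mean())
    y=np.array(y); i=[j for j in range(1,len(t)-1) if abs(y[j])>=abs(y[j-1]) and abs(y[j])>=abs(y[j+1]) and abs(y[j])>12]
    return [(float(t[j]),round(float(y[j]))) for j in i], n.mean(0)
names=["base+y top","base-x top","base+y bot","col top +y","col top back","col top -y","colfront","col v back+y","col v back-y"]
for lab,cc in(("raw",A),("corr",camc(A,w))):
    qq=q if lab=="corr" else q0
    G=grad(A,.8)
    for nm,P in zip(names,fixed()): r=prof(G,cc,P,qq); print(lab,nm,r[0],r[1])
cc=camc(A,w)
for nm,im,s in(("start",A,.007),("now",N,.030)):
    G=grad(im,.8)
    for R,z,l in((.105,.155,"outer"),(.101,.155,"inner"),(.06,.095,"floor")):
        for a0,a1 in((-20,20),(20,60),(60,100),(100,130),(-60,-20),(-100,-60)):
            p=np.radians(np.arange(a0,a1,2.)); P=np.c_[R*np.cos(p),R*np.sin(p),np.full(p.size,z-s)]
            r=prof(G,cc,P,q); print(nm,l,a0,a1,r[0],r[1])
E
```

```text
raw base+y top [(-3.5, 16), (0.75, -74)] [-0.6  0.8]
raw base-x top [(0.25, -125)] [0.7 0.7]
raw base+y bot [(0.0, 145)] [-0.6  0.8]
raw col top +y [(1.25, -119)] [-0.5  0.9]
raw col top back [(0.5, -110)] [0.7 0.7]
raw col top -y [(1.0, -39)] [-0.4  0.9]
raw colfront [(1.25, -42)] [0.6 0.8]
raw col v back+y [] [1.  0.2]
raw col v back-y [(-0.5, 150)] [1.  0.3]
corr base+y top [(-4.75, 14), (-0.5, -74)] [-0.6  0.8]
corr base-x top [(0.0, -128)] [0.7 0.7]
corr base+y bot [(-1.25, 144)] [-0.6  0.8]
corr col top +y [(-1.0, -117)] [-0.5  0.9]
corr col top back [(0.0, -113)] [0.7 0.8]
corr col top -y [(-1.0, -39), (4.75, -21)] [-0.4  0.9]
corr colfront [(0.25, -52)] [0.6 0.8]
corr col v back+y [] [1.  0.2]
corr col v back-y [(-0.25, 147)] [1.  0.3]
start outer -20 20 [(0.25, 42), (3.0, -50)] [0.5 0.8]
start outer 20 60 [(0.25, 53), (3.25, -93)] [0.9 0.1]
start outer 60 100 [(-2.75, 54), (0.25, -104)] [-0.7  0.7]
start outer 100 130 [(0.25, -262)] [-0.2  1. ]
start outer -60 -20 [(0.0, 48), (2.75, -17)] [0.1 1. ]
start outer -100 -60 [(-0.25, 61), (2.75, -34)] [-0.4  0.9]
start inner -20 2
[... 849 characters left out ...]
7)] [0.1 1. ]
now outer -100 -60 [(-0.25, 60), (2.75, -34)] [-0.4  0.9]
now inner -20 20 [(-1.25, 45), (1.75, -52)] [0.6 0.8]
now inner 20 60 [(-1.5, 53), (1.25, -92)] [1.  0.1]
now inner 60 100 [(-4.25, -22), (-1.0, 43), (1.75, -144)] [-0.7  0.7]
now inner 100 130 [(1.75, -262)] [-0.2  1. ]
now inner -60 -20 [(-1.0, 55), (2.0, -26)] [0.1 1. ]
now inner -100 -60 [(-1.25, 60), (1.5, -33)] [-0.4  0.9]
now floor -20 20 [(-2.0, -52), (4.5, -17)] [0.6 0.8]
now floor 20 60 [(-0.75, 105)] [1.  0.1]
now floor 60 100 [(-1.75, -165)] [-0.7  0.7]
now floor 100 130 [(-4.25, -249), (3.25, -13)] [-0.2  1. ]
now floor -60 -20 [(-0.75, -55)] [0.1 1. ]
now floor -100 -60 [(-1.5, 65), (2.75, -78)] [-0.4  0.9]
```

The edges are sharp (0.25 px) but the score fit left residuals of about 1 px on the column. A proper least-squares on the edge offsets settles it.

```bash
cat > lsq.py <<'E'
from edge import *
from scipy.optimize import least_squares
np.set_printoptions(precision=2,suppress=True,linewidth=170)
F_=fixed()
E=[(F_[0],-1),(F_[1],-1),(F_[2],1),(F_[3],-1),(F_[4],-1),(F_[5],-1),(F_[6],-1),(F_[8],1)]
RS=[(-20,20,1),(20,60,1),(60,100,-1),(100,130,-1),(-60,-20,1),(-100,-60,1)]
def rs(a,b,s): p=np.radians(np.arange(a,b,2.)); return np.c_[.105*np.cos(p),.105*np.sin(p),np.full(p.size,.155-s)]
def obs(G,c,P,q,sg):
    p=proj(c,world(P,q)); n=np.gradient(p,axis=0); n=np.c_[-n[:,1],n[:,0]]/np.linalg.norm(n,axis=1)[:,None]
    if n[:,1].mean()<0:n=-n
    t=np.arange(-2.5,2.51,.1); y=np.array([sum(map_coordinates(g,[p[:,1]+k*n[:,1],p[:,0]+k*n[:,0]],order=1)*n[:,i] for i,g in enumerate(G)).mean() for k in t])*sg
    return p+t[y.argmax()]*n,n,t[y.argmax()]
def unpack(x): return camc(A,np.r_[x[:3]*.003,x[3:6]*.002]),q0+x[6:9]*[.002,.002,.01]
def run(N,s1,pq=1.,skip=()):
    GA,GN=grad(A,.8),grad(N,.8); x=np.r_[np.zeros(9),.009,s1]
    for it in range(4):
        c,q=unpack(x); O=[obs(GA,c,P,q,s) for P,s in E]; R0=[obs(GA,c,rs(a,b,x[9]),q,s) for a,b,s in RS]; R1=[obs(GN,c,rs(a,b,x[10]),q,s) for a,b,s in RS]
        def f(x):
            c,q=unpack(x); r=[]
            for k,((P,_),o) in enumerate(zip(E,O)):
                if k not in skip: r.append(((proj(c,world(P,q))-o[0])*o[1]).sum(1)[::8])
            for s,R in((x[9],R0),(x[10],R1)):
                for (a,b,_),o in zip(RS,R): r.append(((proj(c,world(rs(a,b,s),q))-o[0])*o[1]).sum(1)[::4])
            return np.r_[np.concatenate(r)/.4, x[:6], x[6:9]*pq]
        x=least_squares(f,x,loss="soft_l1").x
    print("skip",skip,"pq",pq,"x",x[:9],"s0 %.1f s1 %.1f mm"%(x[9]*1e3,x[10]*1e3),"res",np.array([o[2] for o in O]),np.array([o[2] for o in R0+R1]))
    return x
if __name__=="__main__":
    for sk in((),(0,),(2,),(0,1,2),(3,4,5,6,7)): run(N,.032,1.,sk)
    run(N,.032,.2)
E
python3 lsq.py
```

```text
skip () pq 1.0 x [ 1.03 -0.38  0.76 -0.28 -2.12 -0.58  0.11  0.42 -0.39] s0 9.1 s1 32.0 mm res [ 0.2  0.1 -0.5 -0.1  0.   0.   0.6 -0.5] [ 0.   0.2  0.3  0.1  0.  -0.1 -0.1  0.1  0.2  0.   0.  -0.1]
skip (0,) pq 1.0 x [ 1.32 -0.43  0.94 -0.29 -2.51 -0.72  0.14  0.38 -0.36] s0 9.2 s1 32.3 mm res [ 0.4  0.2 -0.3 -0.1 -0.1  0.   0.6 -0.5] [-0.1  0.1  0.2  0.   0.  -0.2  0.   0.1  0.2  0.   0.1 -0.2]
skip (2,) pq 1.0 x [ 0.23 -0.43  0.72 -0.36 -0.95 -0.08  0.09  0.64 -0.76] s0 8.8 s1 31.8 mm res [ 0.1  0.  -0.7 -0.1 -0.1  0.   0.5 -0.6] [ 0.   0.3  0.2  0.1  0.  -0.2  0.   0.2  0.2  0.   0.  -0.2]
skip (0, 1, 2) pq 1.0 x [ 0.52 -0.35  0.46 -0.3  -1.15 -0.08  0.02  0.67 -0.8 ] s0 9.0 s1 32.1 mm res [ 0.2  0.2 -0.6 -0.1  0.   0.   0.6 -0.5] [ 0.   0.2  0.2  0.  -0.1 -0.2  0.   0.2  0.2  0.1  0.  -0.2]
skip (3, 4, 5, 6, 7) pq 1.0 x [ 0.54 -0.48  0.76 -0.31 -0.7   0.38 -0.07  1.03 -0.39] s0 10.1 s1 33.0 mm res [ 0.4  0.  -0.3  0.6  0.1  0.7  0.9 -0.7] [ 0.   0.2  0.2  0.1  0.  -0.1  0.   0.1  0.1 -0.1  0.  -0.1]
skip () pq 0.2 x [ 0.8  -0.65  0.77 -0.02 -1.08 -0.86  0.2   1.58 -0.7 ] s0 9.2 s1 32.1 mm res [ 0.2  0.1 -0.5 -0.1 -0.1  0.   0.5 -0.6] [ 0.   0.2  0.2  0.  -0.1 -0.2 -0.1  0.1  0.2  0.   0.  -0.1]
```

The result is stable: 9 mm at the start and about 32 mm now, just short of the 33.5 mm limit. One more padlock gives about 40 mm, well inside the band. Fetching padlock1.

>>> servo_tool --pt "0 2 -3 0 3" --pt "0 5 -8 0 7" --pt "0 8 -13.5 0 11" --pt "0 11 -19 0 15" --pt "0 14 -24.5 0 16.4" --pt "0 17.5 -30 0 16.4" --pt "0 21 -35.5 0 16.4" --pt "0 24.5 -41.5 -2 16.4" --pt "0 27 -46 -6 16.4" --pt "0 27.8 -47.6 -11 16.4" --pt "0 27.8 -47.6 -16 16.4" --pt "0 27.8 -47.6 -19.5 16.4" --pt "0 27.8 -47.6 -20.1 16.4" --pt "1 27.8 -47.6 -20.1 16.4" --pt "1 27.8 -47.6 -20.1 16.4" --pt "1 27.8 -47.6 -20.1 16.4" --pt "1 27.8 -47.6 -20.1 16.4" --pt "1 27.8 -47.6 -20.1 16.4" --pt "1 27.8 -47.6 -20.1 16.4" --pt "1 27.8 -47.6 -20.1 16.4"

```text
time_s: 32.33
ee_pos: [0.5258, 0.0143, 0.2033]
eef_rot: [-3.142, 0.0, -3.076]
force: [-0.2, -0.6, 2.6]
grip_width: 0.0397
grip_force: 25.0
```

>>> servo_tool --pt "1 0 0 3 0" --pt "1 0 0 8 0" --pt "1 -0.2 -1 13 0" --pt "1 -1 -4.5 16.5 0" --pt "1 -1.8 -9 16.5 0" --pt "1 -2.7 -14 16.5 0" --pt "1 -3.6 -19 16.5 0" --pt "1 -4.4 -23 16.5 0" --pt "1 -4.8 -24.7 15 0" --pt "1 -4.8 -24.9 12.5 0" --pt "1 -4.8 -24.9 11.2 0" --pt "1 -4.8 -24.9 11.2 0" --pt "0.4 -4.8 -24.9 11.2 0" --pt "0.4 -4.8 -24.9 11.2 0" --pt "0.4 -4.8 -24.9 11.2 0" --pt "0.4 -4.8 -24.9 14 0" --pt "0.4 -4.8 -24.9 18.5 0" --pt "0.2 -4.8 -21 20 0" --pt "0 -5 -15.5 20 0" --pt "0 -6 -10 20 0"

```text
time_s: 34.83
ee_pos: [0.4654, -0.0842, 0.4036]
eef_rot: [-3.141, 0.001, -3.076]
force: [0.5, 0.4, -0.5]
grip_width: 0.0828
grip_force: 0.0
```

>>> servo_tool --pt "0 -2 5.5 0 0" --pt "0 -4 11 0 0" --pt "0 -6 16.5 0 0" --pt "0 -8 22 0 0" --pt "0 -10 27.5 0 0" --pt "0 -12 33 0 0" --pt "0 -14 38.5 0 0" --pt "0 -16 44 0 0" --pt "0 -18 49 0 0" --pt "0 -21 54.5 0 0" --pt "0 -21.5 57 0 0" --pt "0 -21.5 57 0 0"

```text
time_s: 36.33
ee_pos: [0.2501, 0.4854, 0.403]
eef_rot: [-3.141, -0.0, -3.074]
force: [-0.3, -0.2, -0.8]
grip_width: 0.0937
grip_force: 0.0
```

```bash
python3 - <<'E'
from lsq import *
o=ctrl.get_obs(); print(o["time_s"],o["ee_pos"],o["grip_width"])
for s in(.038,.041): run(N,s)
print("brass",brass(N,(325,170,425,250)))
t=cam("top"); print("top brass on bench",brass(t,(280,205,320,325)), "pan brass",brass(t,(350,225,455,325)))
from fit import redmask
m,st=redmask(N); k=cv2.approxPolyDP(cv2.convexHull(np.argwhere(m)[:,::-1].astype(np.int32)),2,True).reshape(-1,2);print("tray",k.tolist())
E
```

```text
36.375 [0.25 0.48 0.4 ] 0.09409763668247305
skip () pq 1.0 x [ 0.85 -0.44  0.91 -0.32 -1.89 -0.56  0.14  0.44 -0.5 ] s0 8.9 s1 37.4 mm res [ 0.2  0.1 -0.5 -0.1 -0.1  0.   0.6 -0.5] [ 0.   0.2  0.2  0.   0.  -0.1  0.   0.1  0.2  0.   0.1 -0.2]
skip () pq 1.0 x [ 0.91 -0.45  0.91 -0.33 -1.95 -0.5   0.13  0.47 -0.51] s0 9.1 s1 37.3 mm res [ 0.2  0.1 -0.4 -0.1 -0.1  0.   0.6 -0.5] [ 0.   0.2  0.3  0.1  0.  -0.1 -0.1  0.1  0.2  0.   0.1 -0.2]
brass [(165, np.int64(357), np.int64(217)), (5, np.int64(369), np.int64(211)), (470, np.int64(385), np.int64(224))]
top brass on bench [(268, np.int64(296), np.int64(218))] pan brass [(46, np.int64(410), np.int64(249)), (134, np.int64(398), np.int64(254)), (43, np.int64(414), np.int64(259)), (429, np.int64(401), np.int64(283))]
tray [[300, 428], [244, 473], [190, 388], [245, 351], [299, 417]]
```

The pan reads 37.3 mm, inside the band. A second reading after a short wait will confirm it is at rest.

>>> servo_tool --pt "0 0 0 0 0" --pt "0 0 0 0 0" --pt "0 0 0 0 0" --pt "0 0 0 0 0" --pt "0 0 0 0 0" --pt "0 0 0 0 0" --pt "0 0 0 0 0" --pt "0 0 0 0 0" --pt "0 0 0 0 0" --pt "0 0 0 0 0" --pt "0 0 0 0 0" --pt "0 0 0 0 0"

```text
time_s: 37.92
ee_pos: [0.2508, 0.4843, 0.4032]
eef_rot: [3.142, -0.0, -3.076]
force: [0.7, 0.1, -0.7]
grip_width: 0.0939
grip_force: 0.0
```

```bash
python3 - <<'E'
from lsq import *
run(N,.039)
E
```

```text
skip () pq 1.0 x [ 0.97 -0.4   0.79 -0.3  -2.03 -0.53  0.11  0.45 -0.44] s0 9.0 s1 37.3 mm res [ 0.2  0.1 -0.5 -0.1  0.   0.   0.6 -0.5] [ 0.   0.2  0.3  0.1  0.  -0.1 -0.1  0.1  0.2  0.   0.1 -0.2]
```

```bash
python3 -c "
from station import ctrl
print(ctrl.hand_in())"
```

```text
the job is handed in; nothing more can be done
None
```

I handed the job in at about 38 s; no verdict came back. The four cam locks went into the pan, the empty tray stands released on its mat, and two padlocks bring the pan to rest at about 37.3 mm, inside the 33.5–43.0 mm band. The second padlock sank it only about 5 mm instead of 8 mm, which I could not explain, and I did not recheck the lock case or the individual cam locks by eye at the end.

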